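Seat the cover of a plate press on its hidden pin and hold it down

TASK

Pick up the loose white cover by its grip and lay it between the two guide rails of the plate press. Slide it along the rails until it drops over the pin hidden beneath it, then press it fully home against the springs and finish while still holding it down there. Leave the other things on the bench where they are.

Things in the scene. Friction and masses are not known exactly. Their poses are not given: they have to be found in the camera images.
- press: Plate press fixed to the bench: low cream housing 200 x 260 x 62 mm with a dark deck. Origin: centre of its underside, on the bench; x across the rails, y along them (long side), z up. Two aluminium guide rails, 12 mm thick, 200 mm long, tops rounded and 96 mm above the bench, run along y at x = +-51 mm: the channel between is 90 mm wide with open ends.
- channel_mid (a point): Middle of the channel between the rails, on top of the raised sprung platen (flat, 87 x 200 mm, 80 mm above the bench). A fixed round steel pin, 8 mm thick, stands 5 mm proud of it at x = 0, anywhere from y = -15 to +15 mm of here; its place is not reported. A cover lying on the pin's tip rides up to 5 mm high or tilts; it drops flat on the platen when its hole meets the pin.
- platen (a joint): How far the platen is pushed down, m: 0 up, 0.008 at the hard stop (fully home). Springs: 8 N total down force (cover's weight included) before it begins to move, 16 N at the stop. It springs back up when let go. Platen, rails and pin are polished: the cover slides on them easily (friction about 0.2).
- cover_mid (a point): Centre of the loose white cover, 29 mm above its underside (58 mm tall in all), about 0.32 kg: a plate 86 (x) x 128 (y) x 22 mm with a dark ridge grip in the middle of its top, 60 mm long along x, 20 mm thick along y, 36 mm high. A blind hole, 14 mm wide, 18 mm deep, opens in the middle of its underside. Its long side y goes along the rails, either way round.
- wellplate_mid (a point): Bystander: centre of a flat white plate with rows of small wells, 86 x 128 x 14 mm, no grip. Leave it.
- mouse_mid (a point): Bystander: centre of a black computer mouse, 105 x 62 x 34 mm. Leave it.
- tape_mid (a point): Bystander: centre of a roll of tan tape lying flat, 100 mm across, 24 mm high. Leave it.
There are look-alikes about, which are no part of the job. Leave any purple or yellow look-alike of the part that bears cover_mid alone.

How it is judged:
By the outcome, as a careful person would: the job done as asked, in the order asked, and still so for the second after the job is handed in, while the arm keeps its last pose, push and grip.
It also fails if it takes over 50 s, if anything falls off the work surface, if the arm or the gripper's body presses on something with over 40 N, if the wrist force passes 120 N, or if a joint passes its speed limit or range.

ROBOT

A 7-joint arm with a two-finger parallel gripper is mounted at the origin on the work surface. World frame = base frame: x ahead of the robot, y to its left, z up, the work surface at z = 0. Lengths are in m, angles in rad, forces in N, time in s.
With the tool pointing down it reaches from about 0.4 to 0.85 m from the base axis. Payload 10.4 kg.
Tool frame: the origin (TCP) lies midway between the tips of the shut fingers; the grasp point (between the pads) lies 19 mm behind it; z points along the fingers, y is the direction in which the jaws open and shut (so a half turn about z gives the same grasp; the last joint's range is limited). The gripper opens to 85 mm and grips with 20 to 120 N. Pads are 22 mm wide; open, the fingers measure 114 mm over their backs; the gripper's body (76 mm by 85 mm) begins 54 mm behind the grasp point. The pads swing forward as they close: fully open they stand 13 mm farther back than shut.
Start: joints at [-1.254, 0.332, -0.065, 1.46, 0.022, 1.35, -0.088], TCP at [0.208, 0.589, 0.211] pointing down, gripper open.
Joint ranges: [-2.6, 2.6], [-0.5, 2.12], [-1.47, 1.34], [0.16, 2.42], [-1.27, 4.41], [0.06, 2.06], [-2.6, 2.6]. Speed limits (rad/s): [2.22, 2.22, 2.79, 2.79, 3.14, 3.14, 3.14].

INTERFACE

Orientations are given as a unit quaternion [x, y, z, w].
In Python, from workcell import manip, camera, camera_info, workorder, nets gives the robot as it stands.
- The arm moves only by the tool apply_moves, never from a script. Its argument "commands" is a list of rows, each a list of 5 numbers: the shift along the tool's x, y, z in m, then the turn about the tool's z in degrees, then the gripper command: -1 is fully open, 1 is shut, values between are in proportion. A call has 1 to 5 rows; each row shifts and turns the pose as measured when the row begins, along the tool's axes as they then stand; what a row does not reach is not made up. A row lasts 1/12 s, in which the tool goes at most 41.7 mm and 7.16 degrees, less where a joint would pass 70% of its speed; a pose out of reach is approached as far as the arm can. A call is refused whole if a number of a shift passes 0.0417 or a number of a turn 7.16, either way. A call with a gripper value outside its range is refused whole. The fingers move at their own pace and stop on an object; "squeeze" is the grip in N (left out, the last holds). Time passes only in rows, so rows that do not move let the fingers close. It gives the time, the measured TCP pose, the force and the opening at its end, in the units of the state.
- manip.get_obs(): the state, without advancing time (a new reading comes with each control period).
- camera(name): name is "scene" or "top"; returns (picture, depth): 480x640x3 uint8, red, green, blue; 480x640 float32, m along the optical axis (not along the pixel's ray), 0 where there is no reading.
- camera_info(name): a dict with "camera_matrix" (3x3 intrinsics, pixels), "k1" (the pictures are not rectified: a ray, as slopes to the right and down, at radius r is drawn at 1 + k1 r^2 times it, then the intrinsics apply), "xyz" and "rotation" of the camera in the world. Camera axes: x right, y down, z forward; pixel columns grow to the right and rows downward; lengths in m; the calibration is good to about 2 mm. A picture is of the moment at which its call begins. camera_info takes no time and is no camera call.
- workorder.hand_in(): hands the job in, once; it reports no verdict.
Trained networks look in the newest picture that a camera, given by its name, has taken for a name from the list of things; names that differ only in an ending like _2 or _b are one class to them, and where a whole thing is asked for, a point or a joint stands for the part that bears it (a point fixed in the world has none). Each returns a list of dicts, best first, with "conf" (0 to 1); they miss things now and then, are a little off and sometimes report something else, mostly with a low value. They report only what shows in the picture. A call takes as long as a camera call. They do not tell look-alikes from the thing itself.
- nets.look_for(camera, thing): "rect" ([left, top, width, height] in pixels, round what is visible of it).
- nets.place_of(camera, thing): "xy" ([column, row] in pixels: a listed point, or the origin of a listed thing).
The state is a dict: "clock": time; "joint_pos": joint angles; "joint_velocities": joint speeds; "tau": joint torques, N m; "position": TCP position; "ee_rot": TCP orientation; "ft_force": force on the tool from outside, world axes, zero at the start; "torque": the same for the moment, N m; "grip_width": opening from 0.0 (shut) to 1.0 (fully open).
Only numpy, scipy, OpenCV 4.12 (cv2) and the standard library are available. Lean on these libraries where they do the work, as an engineer would, in place of code of your own. Each camera call takes 0.05 s, during which the arm holds its last target. There are 200 camera calls.

## Working session

There is one attempt and no reset: what is moved stays moved. The work goes in short steps, Python scripts to look and compute and a tool call to move; the robot and the scene stay as the last step left them, time stands still between calls to the robot, and variables do not carry over. Pictures are saved under pics/ and viewed, about 8 in all and at most 12, crops included, and the job is handed in when it is done.

Besides the shell and the picture viewer there is one more tool, called after ">>>" by a JSON object that holds its "fn" and its "kwargs". apply_moves: Moves the arm, as the interface text tells. Its arguments: {"type":"object","properties":{"commands":{"type":"array","items":{"type":"array","items":{"type":"number"}}},"squeeze":{"type":"number"}},"required":["commands"]}

```bash
mkdir -p pics
cat > h.py <<'E'
import numpy as np, cv2
from workcell import manip, camera, camera_info, workorder, nets
from scipy.spatial.transform import Rotation as R
def cam(n):
    i=camera_info(n); K=np.array(i["camera_matrix"]); r=np.array(i["rotation"]); 
    if r.shape!=(3,3): r=R.from_quat(r).as_matrix()
    return K,i["k1"],np.array(i["xyz"]),r
def rays(n,px):
    K,k1,t,r=cam(n); px=np.asarray(px,float).reshape(-1,2)
    s=cv2.undistortPoints(px.reshape(-1,1,2),K,np.array([k1,0,0,0,0.])).reshape(-1,2)
    return np.c_[s,np.ones(len(s))]@r.T,t
def atz(n,px,z):
    d,t=rays(n,px); return t+d*((z-t[2])/d[:,2])[:,None]
def cloud(n,dep):
    v,u=np.mgrid[:480,:640]; d,t=rays(n,np.c_[u.ravel(),v.ravel()])
    return (t+d*dep.reshape(-1,1)).reshape(480,640,3)
def proj(n,P):
    K,k1,t,r=cam(n); c=(np.atleast_2d(P)-t)@r; s=c[:,:2]/c[:,2:]; s=s*(1+k1*(s**2).sum(1,keepdims=True)); return s@K[:2,:2].T+K[:2,2]
def save(n,im): cv2.imwrite("pics/"+n+".png",im[:,:,::-1])
E
python3 - <<'E'
from h import *
for n in ("top","scene"):
    im,d=camera(n); save(n+"0",im); np.save(n+"0.npy",d); P=cloud(n,d)
    print(n,cam(n)[2],cam(n)[3].round(2).tolist())
    for th in ("press","channel_mid","cover_mid","wellplate_mid","mouse_mid","tape_mid"):
        for o in nets.place_of(n,th)[:4]:
            c,r=map(int,o["xy"]); print(th,round(o["conf"],2),c,r,P[min(max(r,0),479),min(max(c,0),639)].round(3))
print(manip.get_obs())
E
```

```text
top [0.43918827 0.00608137 1.71964774] [[0.01, -1.0, 0.08], [-1.0, -0.01, -0.01], [0.01, -0.08, -1.0]]
channel_mid 0.59 373 248 [ 0.564 -0.165  0.087]
cover_mid 0.88 261 301 [0.381 0.214 0.053]
cover_mid 0.64 252 257 [0.531 0.247 0.057]
cover_mid 0.56 263 207 [0.705 0.214 0.052]
wellplate_mid 0.94 147 269 [0.486 0.624 0.019]
mouse_mid 0.84 479 284 [ 0.446 -0.541  0.038]
tape_mid 0.7 323 191 [0.772 0.006 0.009]
scene [1.71758546 0.6418332  1.41680683] [[-0.5, 0.61, -0.61], [0.86, 0.37, -0.34], [0.02, -0.7, -0.72]]
press 0.71 280 245 [ 0.613 -0.129  0.063]
channel_mid 0.89 278 225 [ 0.55  -0.178  0.075]
cover_mid 0.9 368 314 [0.71  0.232 0.055]
cover_mid 0.81 410 247 [0.386 0.218 0.04 ]
cover_mid 0.59 395 286 [0.573 0.253 0.055]
wellplate_mid 0.56 514 328 [0.506 0.614 0.014]
mouse_mid 0.62 203 183 [ 0.469 -0.554  0.032]
tape_mid 0.9 282 304 [ 0.769 -0.024  0.001]
{'clock': 0.7, 'joint_pos': array([-1.25357474,  0.33221058, -0.06469291,  1.46007958,  0.02160402,
        1.34987681, -0.08850835]), 'joint_velocities': array([ 0.00077008, -0.00020188,  0.0004517 ,  0.00082657,  0.00066343,
        0.00126072, -0.00045942]), 'tau': array([ 1.59325617e-03, -6.25082946e+01,  5.03018964e-02, -3.91783440e+01,
        1.65301119e-02,  1.70052117e-03, -1.14721092e-05]), 'position': array([0.2083244 , 0.58930171, 0.21084066]), 'ee_rot': array([1.69100028e-01, 9.85598893e-01, 6.03660414e-05, 1.95619747e-06]), 'ft_force': array([0.05333799, 0.55736392, 0.23009482]), 'torque': array([ 0.00677001, -0.01693657, -0.03336712]), 'grip_width': 1.000046694295057}
```

View pics/top0.png

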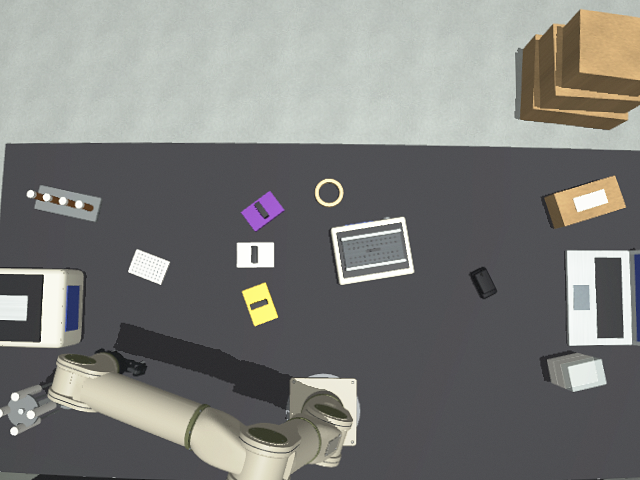

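View pics/scene0.png

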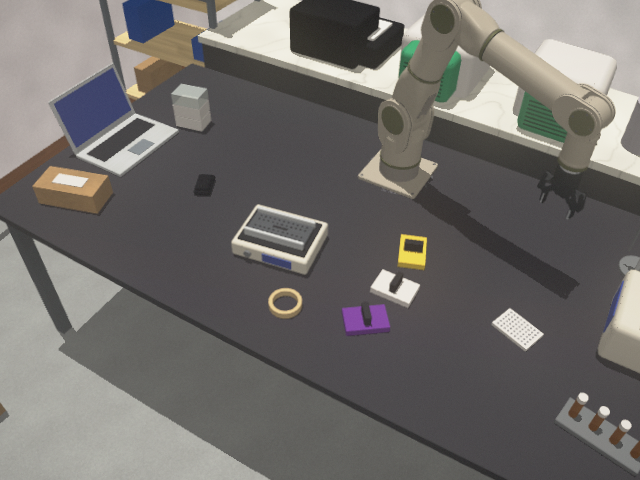

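The top view shows a purple look-alike at about (263,210), a yellow one at (260,303), and the white cover at (255,255). The press is at (372,250) with its rails running roughly left to right. Next I'll measure the cover and press outlines and confirm with a crop.

Run:
```python
from h import *
im=cv2.imread("pics/top0.png")[:,:,::-1]; d=np.load("top0.npy"); P=cloud("top",d)
hsv=cv2.cvtColor(im,cv2.COLOR_RGB2HSV)
def rect(m,z,lab):
    m=m.astype(np.uint8); n,l,s,_=cv2.connectedComponentsWithStats(m)
    k=1+np.argmax(s[1:,4]); c,_=cv2.findContours((l==k).astype(np.uint8),0,2); c=max(c,key=len)
    w=atz("top",c.reshape(-1,2),z)[:,:2]; q=cv2.minAreaRect((w*1000).astype(np.float32)); print(lab,np.round(q[0],1),np.round(q[1],1),round(q[2],2))
V=np.zeros((480,640),bool)
def box(a,b,c,e): m=V.copy(); m[b:e,a:c]=1; return m
w=(hsv[...,2]>170)&(hsv[...,1]<30)
rect(w&box(225,230,290,280),.022,"cover plate")
# dark grip, in plate
rect((hsv[...,2]<100)&box(244,244,266,264),.058,"grip")
# press outline + rails by height
rect((hsv[...,2]>150)&box(320,205,425,295),.062,"press housing")
reg=box(320,205,425,295)
z=P[...,2]; print("z hist",np.histogram(z[reg],bins=np.arange(0,.13,.008)))
rm=reg&(z>.088)
pts=P[rm]; print(len(pts))
pm=reg&(z>.05)&(z<.1); 
# rails: bright in interior
inn=box(338,226,406,276)&(hsv[...,2]>170)
n,l,s,c=cv2.connectedComponentsWithStats(inn.astype(np.uint8))
for k in range(1,n):
    if s[k,4]>60:
        yy,xx=np.nonzero(l==k); w3=atz("top",np.c_[xx,yy],.096)[:,:2]*1000; print(s[k],np.round(cv2.minAreaRect(w3.astype(np.float32)),1) if 0 else cv2.minAreaRect(w3.astype(np.float32)), P[yy,xx,2].mean())
cv2.imwrite("pics/crop1.png",cv2.resize(im[185:325,225:425,::-1],None,fx=4,fy=4,interpolation=cv2.INTER_CUBIC))
# scene: cover outline
im2=cv2.imread("pics/scene0.png")[:,:,::-1]; P2=cloud("scene",np.load("scene0.npy"))
m=(P2[...,2]>.012)&(P2[...,2]<.03)&(P2[...,0]>.45)&(P2[...,0]<.62)&(P2[...,1]>.15)&(P2[...,1]<.36)
print("scene cover",cv2.minAreaRect((P2[m][:,:2]*1000).astype(np.float32)),m.sum(),np.median(P2[m],0))
m=(P2[...,2]>.088)&(P2[...,2]<.12)&(abs(P2[...,0]-.56)<.15)&(abs(P2[...,1]+.165)<.16)
print("scene rails",cv2.minAreaRect((P2[m][:,:2]*1000).astype(np.float32)),m.sum())
```

```text
cover plate [542.  242.1] [ 87.9 126.7] 1.07
grip [541.4 242.1] [55.1 17.2] 1.25
press housing [ 561.7 -164. ] [204.6 259.9] 9.63
z hist (array([2650,  195,   15,   13,    7,   20,  140,  848, 1192,  880,  800,
        289,  167,    6,    0,    0]), array([0.   , 0.008, 0.016, 0.024, 0.032, 0.04 , 0.048, 0.056, 0.064,
       0.072, 0.08 , 0.088, 0.096, 0.104, 0.112, 0.12 , 0.128]))
501
[338 226  37   6 125] ((628.6328735351562, -106.5421142578125), (16.938928604125977, 121.47150421142578), 0.6359997987747192) 0.062288011547417206
[341 229  60  12 189] ((608.763916015625, -155.9637451171875), (10.546125411987305, 202.14906311035156), 9.606797218322754) 0.09524425353530774
[338 247   5  29  81] ((518.676513671875, -53.368408203125), (93.77925109863281, 13.368278503417969), 0.4556344449520111) 0.08118162858741247
[346 259  60  12 184] ((508.127685546875, -172.93020629882812), (10.17477798461914, 201.15139770507812), 9.611310005187988) 0.0953918063958486
[362 268  44   8 179] ((476.25726318359375, -200.72979736328125), (20.31797981262207, 146.37229919433594), 8.595112800598145) 0.07229581541869438
scene cover ((522.5494995117188, 241.91107177734375), (141.08123779296875, 130.71592712402344), 0.8750856518745422) 833 [0.5507754  0.25371251 0.02175687]
scene rails ((563.6968994140625, -162.54330444335938), (122.40756225585938, 205.7069549560547), 9.361745834350586) 395
```

View pics/crop1.png

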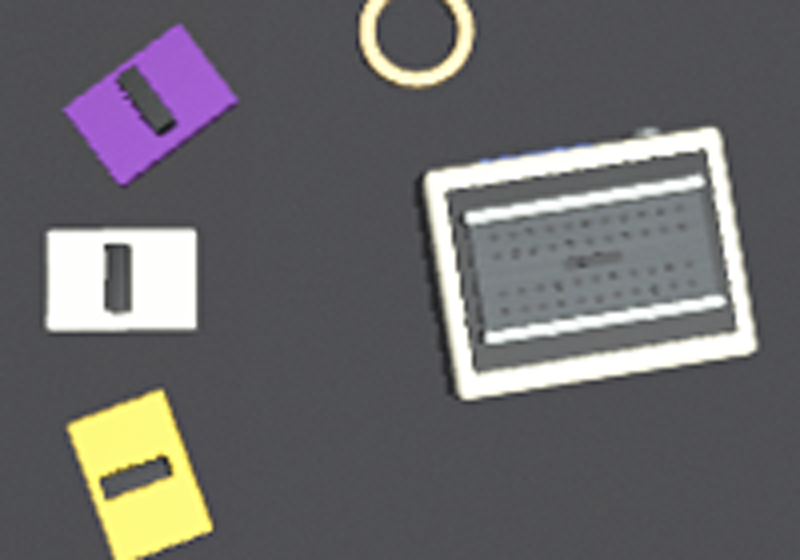

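The crop shows the three candidates: purple (263,210), yellow (260,303) and white (255,255). The white one is the cover: it measures 88x127 mm with the grip along world x, centred at (0.5415, 0.242) and turned about 1°. The rails are centred near (0.559,-0.164) and turned 9.6°.

>>> {"fn": "apply_moves", "kwargs": {"commands": [[-0.036, -0.018, 0, -6.83, -1], [-0.033, -0.022, 0, -6.83, -1], [-0.03, -0.026, 0, -6.83, -1], [-0.027, -0.029, 0, 0, -1], [-0.027, -0.029, 0, 0, -1]], "squeeze": 80}}

```text
clock: 1.12
position: [0.3399, 0.4495, 0.2092]
ee_rot: [-0.022, 1.0, 0.001, -0.002]
ft_force: [0.6, 0.2, 0.6]
grip_width: 0.994
```

>>> {"fn": "apply_moves", "kwargs": {"commands": [[-0.027, -0.029, 0, 0, -1], [-0.027, -0.029, 0, 0, -1], [-0.027, -0.029, 0, 0, -1], [-0.027, -0.029, 0, 0, -1], [0, 0, 0, 0, -1]]}}

```text
clock: 1.53
position: [0.4636, 0.3244, 0.2098]
ee_rot: [-0.017, 1.0, 0.001, -0.0]
ft_force: [0.9, -0.9, -0.3]
grip_width: 1.0
```

```bash
cat >> h.py <<'E'
def delta(x,y,z,h):
    "tool-frame delta to TCP target; h = wanted heading (deg) of tool y (mod 180)"
    o=manip.get_obs(); M=R.from_quat(o["ee_rot"]).as_matrix(); 
    hy=np.degrees(np.arctan2(M[1,1],M[0,1])); t=-((h-hy+90)%180-90)
    print("clock",round(o["clock"],2),"pos",o["position"].round(4),"head",round(hy,2),"d_tool",(M.T@(np.array([x,y,z])-o["position"])).round(4),"turn",round(t,2),"F",o["ft_force"].round(1),"grip",round(float(o["grip_width"]),3),"tilt",M[:,2].round(3))
E
python3 -c "
from h import *
delta(.5415,.242,.027,91.1)"
```

```text
clock 1.53 pos [0.4636 0.3244 0.2098] head 91.99 d_tool [-0.075  -0.0855  0.1826] turn 0.89 F [ 0.9 -0.9 -0.3] grip 1.0 tilt [-0.     0.002 -1.   ]
```

>>> {"fn": "apply_moves", "kwargs": {"commands": [[-0.026, -0.03, 0, 0.9, -1], [-0.026, -0.03, 0, 0, -1], [-0.02, -0.022, 0.02, 0, -1], [-0.004, -0.004, 0.03, 0, -1], [0, 0, 0.03, 0, -1]]}}

```text
clock: 1.95
position: [0.5449, 0.2432, 0.1353]
ee_rot: [-0.007, 1.0, 0.005, 0.007]
ft_force: [-0.3, 0.7, -0.7]
grip_width: 1.0
```

```bash
python3 -c "
from h import *
im,d=camera('top'); save('a1',im[190:320,200:360].repeat(4,0).repeat(4,1))
delta(.5415,.242,.027,91.1)"
```

```text
clock 2.0 pos [0.5418 0.2416 0.1286] head 90.83 d_tool [ 9.000e-04 -1.000e-04  1.016e-01] turn -0.27 F [-1.5 -2.  -5.2] grip 0.998 tilt [ 0.006  0.005 -1.   ]
```

>>> {"fn": "apply_moves", "kwargs": {"commands": [[0, 0, 0.03, 0, -1], [0, 0, 0.03, 0, -1], [0, 0, 0.025, 0, -1], [0, 0, 0.01, 0, -1], [0, 0, 0, 0, -1]]}}

```text
clock: 2.42
position: [0.541, 0.2439, 0.0314]
ee_rot: [-0.008, 1.0, 0.002, 0.002]
ft_force: [-0.4, -0.3, -0.7]
grip_width: 0.998
```

```bash
python3 -c "
from h import *
delta(.5415,.242,.027,91.1)"
```

```text
clock 2.42 pos [0.541  0.2439 0.0314] head 90.88 d_tool [-0.0005 -0.0019  0.0044] turn -0.22 F [-0.4 -0.3 -0.7] grip 0.998 tilt [ 0.003  0.005 -1.   ]
```

>>> {"fn": "apply_moves", "kwargs": {"commands": [[-0.0005, -0.002, 0.004, 0, -1], [0, 0, 0, 0, 1], [0, 0, 0, 0, 1], [0, 0, 0, 0, 1], [0, 0, 0, 0, 1]]}}

```text
clock: 2.83
position: [0.5441, 0.2445, 0.0334]
ee_rot: [-0.008, 1.0, 0.004, 0.005]
ft_force: [-0.2, -0.0, 0.8]
grip_width: 0.451
```

>>> {"fn": "apply_moves", "kwargs": {"commands": [[0, 0, 0, 0, 1], [0, 0, 0, 0, 1], [0, 0, 0, 0, 1], [0, 0, 0, 0, 1], [0, 0, 0, 0, 1]]}}

```text
clock: 3.25
position: [0.5447, 0.2448, 0.0352]
ee_rot: [-0.008, 1.0, 0.005, 0.005]
ft_force: [0.6, 0.2, -0.4]
grip_width: 0.185
```

```bash
python3 -c "
from h import *
delta(.5415,.242,.027,91.1)"
```

```text
clock 3.25 pos [0.5447 0.2448 0.0352] head 90.95 d_tool [ 0.0034 -0.0028  0.0081] turn -0.15 F [ 0.6  0.2 -0.4] grip 0.185 tilt [ 0.011  0.01  -1.   ]
```

>>> {"fn": "apply_moves", "kwargs": {"commands": [[0, 0, 0, 0, 0], [0, 0, 0, 0, 0], [0.002, -0.002, 0.004, 0, 0], [0.002, -0.001, 0.004, 0, 0], [0, 0, 0.002, 0, 0]]}}

```text
clock: 3.67
position: [0.5411, 0.2418, 0.0248]
ee_rot: [-0.008, 1.0, 0.005, 0.006]
ft_force: [0.0, 0.2, -0.1]
grip_width: 0.501
```

```bash
python3 -c "
from h import *
delta(.5415,.242,.027,91.1)
im,d=camera('scene'); save('a2',cv2.resize(im[200:340,320:480],None,fx=4,fy=4)); delta(.5415,.242,.027,91.1)"
```

```text
clock 3.67 pos [0.5411 0.2418 0.0248] head 90.95 d_tool [-0.0004  0.0002 -0.0021] turn -0.15 F [ 0.   0.2 -0.1] grip 0.501 tilt [ 0.012  0.01  -1.   ]
clock 3.72 pos [0.541  0.2418 0.0245] head 90.95 d_tool [-0.0005  0.0002 -0.0025] turn -0.15 F [-0.5 -0.9 -0.2] grip 0.501 tilt [ 0.012  0.01  -1.   ]
```

View pics/a2.png

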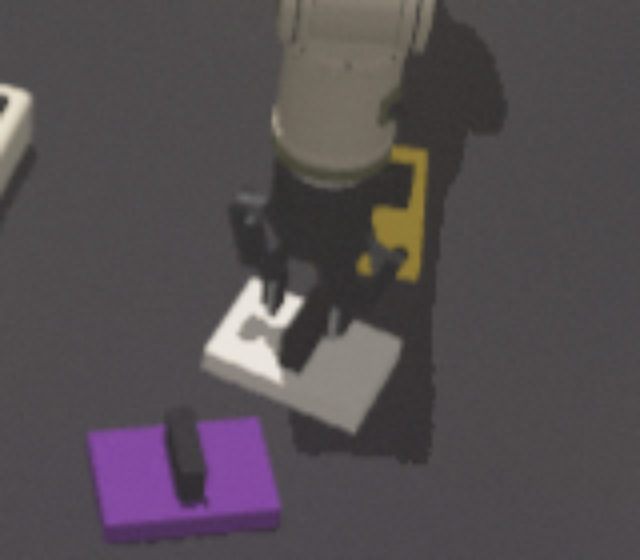

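The fingers straddle the white cover's ridge at about (305,330) in the crop, and the look-alikes are clear. Closing now.

>>> {"fn": "apply_moves", "kwargs": {"commands": [[0, 0, 0, 0, 1], [0, 0, 0, 0, 1], [0, 0, 0, 0, 1], [0, 0, 0, 0, 1], [0, 0, 0, 0, 1]], "squeeze": 100}}

```text
clock: 4.13
position: [0.541, 0.2422, 0.0247]
ee_rot: [-0.008, 1.0, 0.005, 0.006]
ft_force: [-0.8, 0.4, 0.8]
grip_width: 0.201
```

>>> {"fn": "apply_moves", "kwargs": {"commands": [[0, 0, 0, 0, 1], [0, 0, -0.02, 0, 1], [0, 0, -0.03, 0, 1], [0, 0, -0.03, 0, 1], [0, 0, -0.02, 0, 1]]}}

```text
clock: 4.55
position: [0.535, 0.2386, 0.1201]
ee_rot: [-0.008, 1.0, 0.001, -0.001]
ft_force: [0.2, 0.2, -3.0]
grip_width: 0.203
```

```bash
python3 -c "
from h import *
delta(.5415,.242,.027,91.1)
im,d=camera('scene'); save('a3',cv2.resize(im[140:340,220:480],None,fx=3,fy=3)); delta(.5415,.242,.027,91.1)"
```

```text
clock 4.55 pos [0.535  0.2386 0.1201] head 90.97 d_tool [-0.0067  0.0031  0.0931] turn -0.13 F [ 0.2  0.2 -3. ] grip 0.203 tilt [-0.001  0.003 -1.   ]
clock 4.6 pos [0.5366 0.2394 0.1238] head 90.96 d_tool [-0.0046  0.002   0.0968] turn -0.14 F [2.2 0.6 0.7] grip 0.2 tilt [ 0.003  0.005 -1.   ]
```

View pics/a3.png

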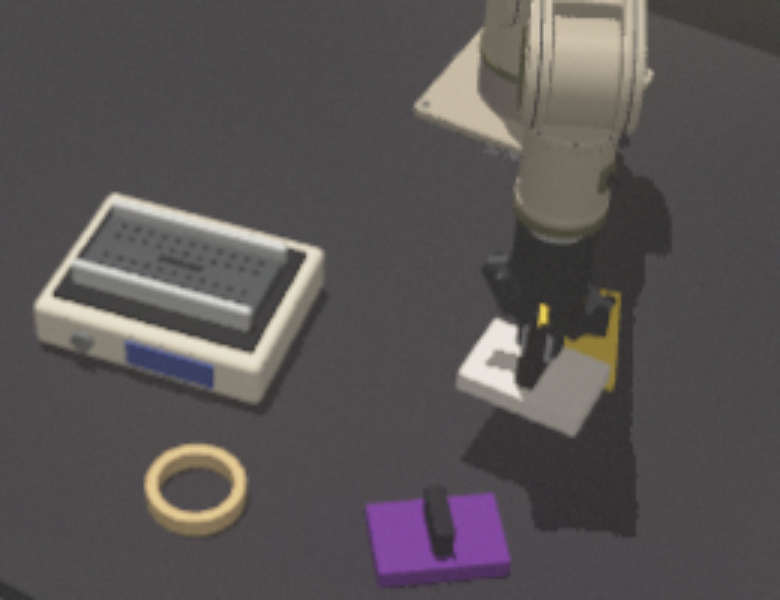

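The cover is held, with TCP 25 mm above its underside, and the others are untouched. Now carrying it to the press.

>>> {"fn": "apply_moves", "kwargs": {"commands": [[0, 0, -0.04, 0, 1], [0, -0.038, -0.005, -4.3, 1], [0, -0.04, 0, -4.3, 1], [0, -0.041, 0, 0, 1], [0, -0.041, 0, 0, 1]]}}

```text
clock: 5.02
position: [0.5529, 0.0884, 0.1641]
ee_rot: [-0.096, 0.995, 0.005, 0.002]
ft_force: [1.0, -0.9, -2.9]
grip_width: 0.2
```

>>> {"fn": "apply_moves", "kwargs": {"commands": [[0, -0.041, 0, 0, 1], [0, -0.041, 0, 0, 1], [0, -0.041, 0, 0, 1], [0, -0.025, 0, 0, 1], [0, 0, 0, 0, 1]]}}

```text
clock: 5.43
position: [0.579, -0.0727, 0.1587]
ee_rot: [-0.091, 0.996, 0.003, -0.0]
ft_force: [-0.0, -0.6, -2.6]
grip_width: 0.207
```

```bash
python3 -c "
from h import *
delta(.5555,-.139,.155,99.6)"
```

```text
clock 5.43 pos [ 0.579  -0.0727  0.1587] head 100.48 d_tool [ 0.0352 -0.0609  0.0034] turn 0.88 F [-0.  -0.6 -2.6] grip 0.207 tilt [-0.001  0.005 -1.   ]
```

>>> {"fn": "apply_moves", "kwargs": {"commands": [[0.018, -0.03, 0, 0.9, 1], [0.017, -0.03, 0, 0, 1], [0, 0, 0, 0, 1], [0, 0, 0, 0, 1]]}}

```text
clock: 5.77
position: [0.5525, -0.1421, 0.1538]
ee_rot: [-0.081, 0.997, 0.002, -0.003]
ft_force: [-0.4, 1.6, -3.8]
grip_width: 0.202
```

Run:
```python
from h import *
delta(.5555,-.139,.155,99.6)
im,d=camera('top'); save('t2',im); im2,d2=camera('scene'); save('s2',im2); np.save('s2.npy',d2)
delta(.5555,-.139,.155,99.6)
cv2.imwrite("pics/m1.png",np.vstack([cv2.resize(im[205:300,315:435,::-1],(600,475),interpolation=2)[:300],cv2.resize(im2[180:290,215:355,::-1],(600,471),interpolation=2)])[:,:])
a=cv2.resize(im[205:300,315:435,::-1],(400,317),interpolation=2);b=cv2.resize(im2[180:285,220:340,::-1],(400,350),interpolation=2)
cv2.imwrite("pics/m1.png",np.hstack([a,b[:317]]))
```

```text
clock 5.77 pos [ 0.5525 -0.1421  0.1538] head 99.33 d_tool [-0.0035  0.0026 -0.0012] turn -0.27 F [-0.4  1.6 -3.8] grip 0.202 tilt [-0.006  0.004 -1.   ]
clock 5.87 pos [ 0.5527 -0.1417  0.154 ] head 99.39 d_tool [-0.0032  0.0022 -0.001 ] turn -0.21 F [ 0.  -0.2 -4.1] grip 0.199 tilt [-0.006  0.004 -1.   ]
```

View pics/m1.png

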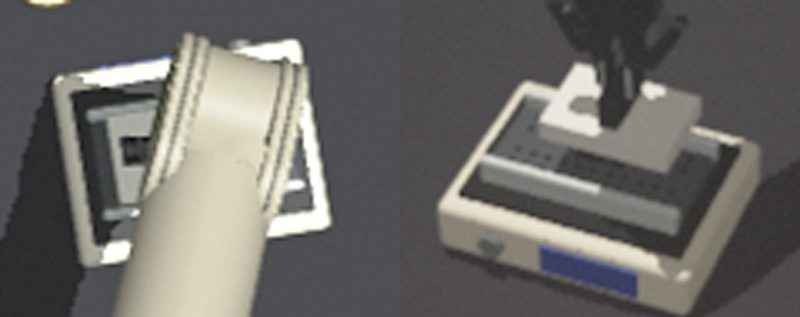

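The cover hangs over the channel, aligned with the rails. I'll overlay the models of cover and rails to check sideways alignment in both cameras.

```bash
cat > ov.py <<'E'
from h import *
import sys
def loc(c,h,P):
    a=np.radians(h-90); M=np.array([[np.cos(a),-np.sin(a)],[np.sin(a),np.cos(a)]]); P=np.array(P,float); P[:,:2]=P[:,:2]@M.T; return P+np.r_[c,0]
def box(x0,x1,y0,y1,z): return [[x0,y0,z],[x1,y0,z],[x1,y1,z],[x0,y1,z]]
def draw(n,im,pos,head,c,h,crop,s):
    x0,y0,x1,y1=crop; o=cv2.resize(im[y0:y1,x0:x1,::-1],None,fx=s,fy=s,interpolation=cv2.INTER_CUBIC)
    def pl(P,col): 
        q=((proj(n,P)+.5-[x0,y0])*s); cv2.polylines(o,[np.int32(q*16)],True,col,1,cv2.LINE_AA,4)
    u=pos[2]-.0247; pl(loc(pos[:2],head,box(-.043,.043,-.064,.064,u+.022)),(0,0,255)); pl(loc(pos[:2],head,box(-.043,.043,-.064,.064,u)),(0,160,255))
    for q in(-1,1): pl(loc(c,h,box(q*.045,q*.057,-.1,.1,.096)),(0,255,0))
    pl(loc(c,h,box(-.1,.1,-.13,.13,.062)),(255,255,0))
    return o
E
python3 - <<'E'
from ov import *
t=cv2.imread('pics/t2.png')[:,:,::-1]; s=cv2.imread('pics/s2.png')[:,:,::-1]
p=np.array([.5527,-.1417,.154]); c=np.array([.5595,-.1643])
a=draw('top',t,p,99.39,c,9.6+90,(320,215,380,285),7); b=draw('scene',s,p,99.39,c,99.6,(228,190,334,278),4)
cv2.imwrite('pics/o1.png',np.hstack([a[:352],b[:352]])); print(a.shape,b.shape)
E
```

```text
(490, 420, 3) (352, 424, 3)
```

View pics/o1.png

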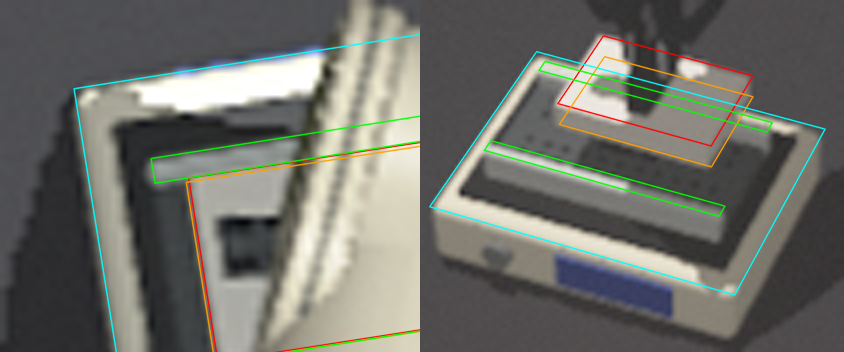

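Both overlays match the images to about a millimetre. The cover needs about 3 mm toward +x of the press. I'll correct that and come down to just above the rails.

>>> {"fn": "apply_moves", "kwargs": {"commands": [[-0.003, 0.002, 0.01, -0.2, 1], [0, 0, 0.01, 0, 1], [0, 0, 0.004, 0, 1], [0, 0, 0, 0, 1]]}}

```text
clock: 6.2
position: [0.5564, -0.1341, 0.1262]
ee_rot: [-0.087, 0.996, 0.003, -0.003]
ft_force: [-0.2, 0.5, -3.4]
grip_width: 0.204
```

Run:
```python
from h import *
delta(.5553,-.1396,.115,99.6)
```

```text
clock 6.2 pos [ 0.5564 -0.1341  0.1262] head 99.97 d_tool [ 0.002  -0.0053  0.0112] turn 0.37 F [-0.2  0.5 -3.4] grip 0.204 tilt [-0.007  0.005 -1.   ]
```

>>> {"fn": "apply_moves", "kwargs": {"commands": [[0.001, -0.003, 0, 0.3, 1], [0.001, -0.002, 0.001, 0, 1], [0, 0, 0, 0, 1]]}}

```text
clock: 6.45
position: [0.5551, -0.1382, 0.124]
ee_rot: [-0.085, 0.996, 0.003, -0.004]
ft_force: [0.1, -0.8, -4.6]
grip_width: 0.202
```

Run:
```python
from h import *
delta(.5553,-.1396,.115,99.6)
```

```text
clock 6.45 pos [ 0.5551 -0.1382  0.124 ] head 99.78 d_tool [-0.     -0.0015  0.009 ] turn 0.18 F [ 0.1 -0.8 -4.6] grip 0.202 tilt [-0.008  0.006 -1.   ]
```

>>> {"fn": "apply_moves", "kwargs": {"commands": [[0, 0, 0.004, 0.1, 1], [0, 0, 0.004, 0, 1], [0, 0, 0.002, 0, 1], [0, 0, 0, 0, 1]]}}

```text
clock: 6.78
position: [0.5555, -0.1386, 0.1138]
ee_rot: [-0.084, 0.996, 0.003, -0.003]
ft_force: [0.3, -0.2, -4.5]
grip_width: 0.199
```

Run:
```python
from h import *
delta(.5553,-.1396,.110,99.6)
```

```text
clock 6.78 pos [ 0.5555 -0.1386  0.1138] head 99.64 d_tool [ 0.0003 -0.001   0.0038] turn 0.04 F [ 0.3 -0.2 -4.5] grip 0.199 tilt [-0.007  0.005 -1.   ]
```

>>> {"fn": "apply_moves", "kwargs": {"commands": [[0, 0, 0.002, 0, 1], [0, 0, 0.001, 0, 1], [0, 0, 0.001, 0, 1]]}}

```text
clock: 7.03
position: [0.5556, -0.1387, 0.1096]
ee_rot: [-0.084, 0.996, 0.003, -0.003]
ft_force: [-0.6, 0.3, -2.3]
grip_width: 0.203
```

>>> {"fn": "apply_moves", "kwargs": {"commands": [[0, 0, 0.001, 0, 1], [0, 0, 0.001, 0, 1], [0, 0, 0.001, 0, 1]]}}

```text
clock: 7.28
position: [0.5562, -0.1386, 0.1092]
ee_rot: [-0.084, 0.996, 0.003, -0.002]
ft_force: [-6.3, 1.2, 8.4]
grip_width: 0.206
```

Run:
```python
from h import *
delta(.5553,-.1396,.110,99.6)
```

```text
clock 7.28 pos [ 0.5562 -0.1386  0.1092] head 99.64 d_tool [ 0.0011 -0.0008 -0.0008] turn 0.04 F [-6.3  1.2  8.4] grip 0.206 tilt [-0.005  0.006 -1.   ]
```

Contact is at TCP z 0.109, which puts the underside at about 84.5 mm, so the cover is riding on the pin. There is also some sideways rail push. Sliding toward −y with light pressure.

>>> {"fn": "apply_moves", "kwargs": {"commands": [[0.001, -0.002, -0.0003, 0, 1], [0.0003, -0.002, 0, 0, 1], [0, -0.002, 0, 0, 1]]}}

```text
clock: 7.53
position: [0.5562, -0.1446, 0.11]
ee_rot: [-0.084, 0.996, 0.003, -0.002]
ft_force: [1.1, -0.7, -3.1]
grip_width: 0.199
```

```bash
cat >> h.py <<'E'
def st():
    o=manip.get_obs(); M=R.from_quat(o["ee_rot"]).as_matrix(); a=np.radians(9.6); D=np.array([[np.cos(a),np.sin(a)],[-np.sin(a),np.cos(a)]])
    print("clock",round(o["clock"],2),"local xy mm",(D@(o["position"][:2]-[.5595,-.1643])*1e3).round(1),"z",round(o["position"][2]*1e3,1),"Flocal",(D@o["ft_force"][:2]).round(1),round(o["ft_force"][2],1),"T",o["torque"].round(2),"tilt",M[:2,2].round(3),"head",round(np.degrees(np.arctan2(M[1,1],M[0,1])),2),"grip",round(float(o["grip_width"]),3))
E
python3 -c "
from h import *
st()"
```

```text
clock 7.53 local xy mm [ 0.  19.9] z 110.0 Flocal [ 1.  -0.9] -3.1 T [0.01 0.02 0.01] tilt [-0.004  0.006] head 99.68 grip 0.199
```

>>> {"fn": "apply_moves", "kwargs": {"commands": [[0, -0.0015, 0.0006, 0, 1], [0, -0.0015, 0.0006, 0, 1], [0, -0.0015, 0.0006, 0, 1]]}}

```text
clock: 7.78
position: [0.5578, -0.1491, 0.1092]
ee_rot: [-0.084, 0.996, 0.004, -0.001]
ft_force: [-4.7, 3.8, 6.3]
grip_width: 0.202
```

```bash
python3 -c "
from h import *
st()"
```

```text
clock 7.78 local xy mm [ 0.9 15.3] z 109.2 Flocal [-4.   4.6] 6.3 T [ 0.8   0.96 -0.08] tilt [-0.002  0.008] head 99.68 grip 0.202
```

>>> {"fn": "apply_moves", "kwargs": {"commands": [[0.0006, -0.0015, 0.0002, 0, 1], [0.0004, -0.0015, 0.0002, 0, 1], [0.0002, -0.0015, 0.0002, 0, 1]]}}

```text
clock: 8.03
position: [0.5574, -0.1542, 0.1081]
ee_rot: [-0.085, 0.996, 0.004, -0.001]
ft_force: [0.6, -0.5, -4.0]
grip_width: 0.204
```

```bash
python3 -c "
from h import *
st()"
```

```text
clock 8.03 local xy mm [-0.4 10.3] z 108.1 Flocal [ 0.5 -0.6] -4.0 T [ 0.01 -0.04  0.04] tilt [-0.002  0.007] head 99.7 grip 0.204
```

z is now 1.1 mm below the pin-riding height with no contact force, so the hole may be over the pin. Probing straight down here.

>>> {"fn": "apply_moves", "kwargs": {"commands": [[0, 0, 0.001, 0, 1], [0, 0, 0.001, 0, 1], [0, 0, 0.001, 0, 1]]}}

```text
clock: 8.28
position: [0.5569, -0.1554, 0.1043]
ee_rot: [-0.084, 0.996, 0.003, -0.001]
ft_force: [-1.8, 0.6, 2.7]
grip_width: 0.201
```

```bash
python3 -c "
from h import *
st()"
```

```text
clock 8.28 local xy mm [-1.1  9.2] z 104.3 Flocal [-1.7  0.9] 2.7 T [0.2  0.3  0.02] tilt [-0.003  0.006] head 99.62 grip 0.201
```

z 104.3 means the underside is at about 79.6 mm, so the cover has dropped flat on the platen. Pressing home.

>>> {"fn": "apply_moves", "kwargs": {"commands": [[0, 0, 0.0015, 0, 1], [0, 0, 0.0015, 0, 1], [0, 0, 0.0015, 0, 1], [0, 0, 0.0015, 0, 1]]}}

```text
clock: 8.62
position: [0.558, -0.1557, 0.1]
ee_rot: [-0.084, 0.996, 0.003, 0.0]
ft_force: [-4.4, 0.0, 7.8]
grip_width: 0.203
```

```bash
python3 -c "
from h import *
st()"
```

```text
clock 8.62 local xy mm [-0.   8.8] z 100.0 Flocal [-4.3  0.8] 7.8 T [0.27 0.49 0.04] tilt [-0.     0.006] head 99.62 grip 0.203
```

>>> {"fn": "apply_moves", "kwargs": {"commands": [[0.0003, 0, 0.002, 0, 1], [0.0003, 0, 0.002, 0, 1], [0.0003, 0, 0.002, 0, 1], [0.0003, 0, 0.002, 0, 1]]}}

```text
clock: 8.95
position: [0.5582, -0.1557, 0.0965]
ee_rot: [-0.084, 0.996, 0.004, 0.002]
ft_force: [-14.4, 3.8, 29.6]
grip_width: 0.202
```

```bash
python3 -c "
from h import *
st()"
```

```text
clock 8.95 local xy mm [0.2 8.7] z 96.5 Flocal [-13.5   6.2] 29.6 T [0.95 2.82 0.09] tilt [0.004 0.008] head 99.62 grip 0.202
```

>>> {"fn": "apply_moves", "kwargs": {"commands": [[0.001, 0, 0.002, 0, 1], [0.001, 0, 0.002, 0, 1]]}}

```text
clock: 9.12
position: [0.5583, -0.1557, 0.0966]
ee_rot: [-0.084, 0.996, 0.004, 0.005]
ft_force: [-5.4, 3.4, 16.4]
grip_width: 0.201
```

Run:
```python
from ov import *
st()
t,_=camera('top'); s,d=camera('scene'); P=cloud('scene',d)
for _ in range(4): camera('scene')
st()
o=manip.get_obs(); c=np.array([.5595,-.1643])
h=99.62
b=draw('scene',s,o['position'],h,c,99.6,(228,190,334,278),6); cv2.imwrite('pics/o2.png',b)
# local-frame heights: cover plate top and rails
a=np.radians(9.6); L=(P[...,:2]-c)@np.array([[np.cos(a),-np.sin(a)],[np.sin(a),np.cos(a)]])
for nm,y0,y1 in(("+y half",.03,.06),("-y half",-.045,-.015)):
    m=(abs(L[...,0])<.036)&(L[...,1]>y0+.0)&(L[...,1]<y1)&(P[...,2]>.07)&(P[...,2]<.12); print(nm,m.sum(),np.median(P[...,2][m]))
m=(abs(abs(L[...,0])-.051)<.004)&(abs(L[...,1])<.09)&(P[...,2]<.12); print('rail z (96)',np.median(P[...,2][m]))
```

```text
clock 9.12 local xy mm [0.3 8.7] z 96.6 Flocal [-4.8  4.3] 16.4 T [0.59 1.09 0.01] tilt [0.009 0.009] head 99.64 grip 0.201
clock 9.42 local xy mm [0.3 8.7] z 96.6 Flocal [-5.3  3.9] 17.7 T [ 0.62  1.22 -0.  ] tilt [0.009 0.009] head 99.65 grip 0.202
+y half 148 0.09212233701483985
-y half 111 0.09173481763956515
rail z (96) 0.08561463467294028
```

View pics/o2.png

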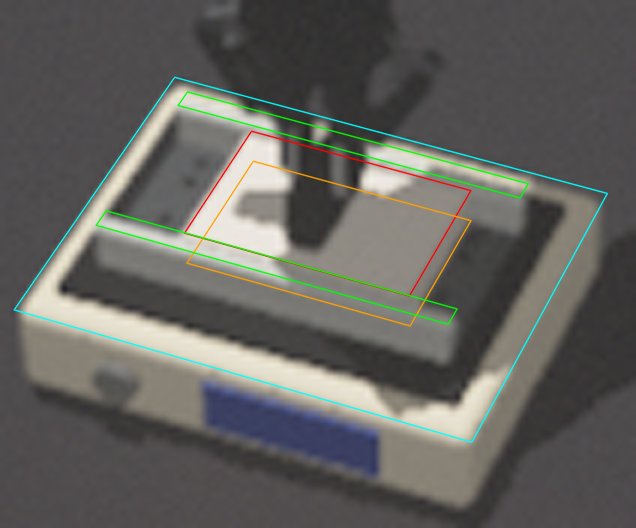

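The picture shows the cover flat between the rails, around (330,215). Its top is at 92 mm at both ends; 94 mm would be home and 102 mm would be up. Contact force is about 21 N, so I'll add a little margin.

>>> {"fn": "apply_moves", "kwargs": {"commands": [[0.0002, 0, 0.003, 0, 1], [0.0002, 0, 0.003, 0, 1]]}}

```text
clock: 9.58
position: [0.5585, -0.1556, 0.0965]
ee_rot: [-0.084, 0.996, 0.005, 0.006]
ft_force: [-17.3, 4.5, 34.2]
grip_width: 0.203
```

Run:
```python
from h import *
st()
for _ in range(10): camera('scene')
st()
```

```text
clock 9.58 local xy mm [0.4 8.7] z 96.5 Flocal [-16.3   7.3] 34.2 T [1.05 3.7  0.04] tilt [0.011 0.011] head 99.63 grip 0.203
clock 10.08 local xy mm [0.5 8.7] z 96.5 Flocal [-15.3   7.5] 31.9 T [1.01 3.42 0.03] tilt [0.011 0.011] head 99.63 grip 0.2
```

>>> {"fn": "apply_moves", "kwargs": {"commands": [[0.0008, 0, 0.0025, 0, 1]]}}

```text
clock: 10.17
position: [0.5585, -0.1556, 0.0966]
ee_rot: [-0.084, 0.996, 0.005, 0.007]
ft_force: [-4.7, 3.6, 17.0]
grip_width: 0.202
```

Run:
```python
from h import *
st()
for _ in range(10): camera('scene')
st()
```

```text
clock 10.17 local xy mm [0.4 8.7] z 96.6 Flocal [-4.1  4.3] 17.0 T [ 0.6   1.28 -0.05] tilt [0.014 0.012] head 99.64 grip 0.202
clock 10.67 local xy mm [0.5 8.8] z 96.6 Flocal [-9.1  5.5] 24.8 T [0.82 2.22 0.04] tilt [0.014 0.012] head 99.64 grip 0.208
```

Contact has settled at about 28 N with z steady at the stop. Handing in.

Run:
```python
from h import *
st(); print(workorder.hand_in()); st()
```

```text
clock 10.67 local xy mm [0.5 8.8] z 96.6 Flocal [-9.1  5.5] 24.8 T [0.82 2.22 0.04] tilt [0.014 0.012] head 99.64 grip 0.208
the job is handed in; nothing more can be done
None
the job is handed in; nothing more can be done
```

The white cover is pressed fully home over the pin, and I handed the job in at about 10.7 s with the arm still holding it down. I gripped it by its ridge, laid it between the rails onto the pin's tip, and slid it until it dropped, about 9 mm from the channel middle. The purple and yellow look-alikes and the other things on the bench were left alone.

**Last checks:**
- **Drop onto the pin:** the tool went down 4.9 mm from the height where it rode on the pin, against the pin's 5 mm.
- **Fully home:** the total stroke was 7.7–7.8 mm against a nominal 8 mm. The height stayed within 0.1 mm when the push was doubled, so it is at the hard stop.
- **Push held:** about 28 N of contact at hand-in, above the 16 N needed.
- **Camera:** the depth picture showed the cover flat, with its top at 92 mm where 94 mm was expected, which is roughly the calibration error.

**Not clean:**
- **Rail-height check:** it read 86 mm instead of 96 mm, most likely because its sampling area took in the deck.
- **Sideways push and tilt:** about 9 N against a rail and about 1° of tool tilt remained at the end.
- **First grip:** it sat too high, so I reopened and gripped again before lifting.

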